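# Make up a fibreboard specimen set in the nest tray

## Robot

A 6-joint arm with a two-finger parallel gripper is mounted at the origin on the work surface. World frame = base frame: x ahead of the robot, y to its left, z up, the work surface at z = 0. Lengths are in m, angles in rad, forces in N, time in s.
With the tool pointing down it reaches from about 0.35 to 0.775 m from the base axis. Payload 7.3 kg.
Tool frame: the origin (TCP) lies midway between the tips of the shut fingers; the grasp point (between the pads) lies 19 mm behind it (robot.tcp_to_grasp is the distance from the TCP to the grasp point, in m); z points along the fingers, y is the line along which they close (so a half turn about z gives the same grasp; the last joint's range is limited). The gripper opens to 92 mm and grips with 3 to 60 N. Pads are 19 mm wide; open, the fingers measure 130 mm over their backs; the gripper's body (75 mm by 190 mm) begins 47 mm behind the grasp point.
Start: joints at [1.021, 0.342, 1.524, -0, 1.275, -0.146], TCP at [0.206, 0.483, 0.227] pointing down, gripper open.
Joint ranges: [-2.53, 2.53], [-0.77, 2.02], [0.04, 2.7], [-1, 4.14], [0.28, 2.66], [-3.11, 3.11]. Speed limits (rad/s): [2.57, 2.57, 3.14, 3.14, 3.14, 3.14].

## Interface

Orientations are given as [roll, pitch, yaw] about the fixed x, y, z axes, in that order (R = Rz(yaw) Ry(pitch) Rx(roll)).
In Python, from cell import readout, cams, ticket, robot gives the robot as it stands. The module is installed in compiled form; this text tells all that it offers.
- The arm moves only by the tool jog_arm, never from a script. Its argument "plan" is a list of rows, each a list of 5 numbers: the shift along the world's x, y, z each as a share of 0.08 m, from -1 to 1, then the turn about the world's z as a share of 90 degrees, from -1 to 1, then the opening, from -1 (shut) to 1 (fully open). A call has 1 to 12 rows; each row is the pose to reach, as a shift and turn from the pose commanded when the call began; what a row does not reach only later rows make up. A row lasts 1/10 s, in which the tool goes at most 50 mm and 8.59 degrees, less where a joint would pass 70% of its speed; a pose out of reach is approached as far as the arm can. A call with a number of a shift or a turn outside -1 to 1 is refused whole. A call with a gripper value outside its range is refused whole. The fingers move at their own pace and stop on an object; "squeeze" is the grip in N (left out, the last holds). Time passes only in rows, so rows that repeat a pose let the fingers close. It gives the time, the measured TCP pose, the force, the opening and the grip force at its end, in the units of the state.
- readout.observe(): the state, without advancing time (a new reading comes with each control period).
- cams.read_camera(name): name is "side" or "top" or "wrist"; returns the picture (420x560x3 uint8, blue, green, red); there is no depth.
- cams.calibration(name): a dict with "K" (3x3 intrinsics, pixels), "world_from_camera" (4x4, takes a point from camera to world coordinates). Camera axes: x right, y down, z forward; pixel columns grow to the right and rows downward; lengths in m; the calibration is good to about 2 mm. A picture is of the moment at which its call begins: read the wrist's pose just before it. calibration takes no time and is no camera call; for the wrist camera it gives the pose at the moment of the call.
- ticket.hand_in(): hands the job in; it is judged then, once.
The state is a dict: "time": time; "qpos": joint angles; "qvel": joint speeds; "joint_efforts": joint torques, N m; "tool_pos": TCP position; "tool_rot": TCP orientation; "contact_force": force on the tool from outside, world axes, zero at the start; "torque": the same for the moment, N m; "opening": finger opening in m; "grip_force": force on a finger pad.
Only numpy, scipy, OpenCV 4.12 (cv2) and the standard library are available. Lean on these libraries where they do the work, as an engineer would, in place of code of your own. Each camera call takes 0.05 s, during which the arm holds its last target. There are 200 camera calls.

## Task

Make up a test set in the low aluminium tray: lay each of the four sound fibreboard specimens - the straight bar, the dog-bone, the square and the disc - flat on the floor of the recess that has its shape. The snapped bar and the square with the broken-out corner must not be tested: leave them lying where they are.

Things in the scene. Friction and masses are not known exactly. Their poses are not given: they have to be found in the camera images.
- bar: Sound bending bar: straight brown strip, 100 (x) x 24 (y) mm, both ends square. Pressed-fibre board 18 mm thick, lying flat on the table; origin at the centre of the underside, z up. 
- dogbone: Sound tensile specimen, dog-bone shaped: 100 mm long (x), two ends 28 mm long and 32 mm wide (y), and between them a waist 18 mm wide (y) over the middle 26 mm, with stepped shoulders. Pressed-fibre board 18 mm thick, lying flat on the table; origin at the centre of the underside, z up. 
- square: Sound square block, 48 x 48 mm (sides along x and y), all four corners whole. Pressed-fibre board 18 mm thick, lying flat on the table; origin at the centre of the underside, z up. 
- disc: Sound round disc, 48 mm in diameter. Pressed-fibre board 18 mm thick, lying flat on the table; origin at the centre of the underside, z up. 
- snapped_bar: Damaged look-alike of the bar: 24 mm wide (y) but snapped off to at most 72 mm long (x), with a ragged end towards +x. It stays where it is. Pressed-fibre board 18 mm thick, lying flat on the table; origin at the middle of its length and width, on the underside, z up. 
- chipped_square: Damaged look-alike of the square: 48 x 48 mm with the corner towards +x, +y broken out raggedly, about 23 mm along each side. It stays where it is. Pressed-fibre board 18 mm thick, lying flat on the table; origin at the underside, at the centre of the full 48 mm square, z up. 
- bar_nest: Nest for the bar: straight recess 112 (x) x 36 (y) mm. In one of four equal grey blocks, 120 (x) x 70 (y) x 10 mm, fixed two by two in a low tray (rim 12 mm above table); their order varies. Origin: centre of the block's underside, 4 mm above table, z up. Recess centred, 6 mm deep; dark floor 4 mm, block top 10 mm above origin.
- dogbone_nest: Nest for the dog-bone: waisted recess 112 mm long (x), 44 mm wide (y) at the ends, narrowing to 30 mm over the middle 20 mm. In one of four equal grey blocks, 120 (x) x 70 (y) x 10 mm, fixed two by two in a low tray (rim 12 mm above table); their order varies. Origin: centre of the block's underside, 4 mm above table, z up. Recess centred, 6 mm deep; dark floor 4 mm, block top 10 mm above origin.
- square_nest: Nest for the square: square recess 60 x 60 mm. In one of four equal grey blocks, 120 (x) x 70 (y) x 10 mm, fixed two by two in a low tray (rim 12 mm above table); their order varies. Origin: centre of the block's underside, 4 mm above table, z up. Recess centred, 6 mm deep; dark floor 4 mm, block top 10 mm above origin.
- disc_nest: Nest for the disc: round recess 60 mm in diameter. In one of four equal grey blocks, 120 (x) x 70 (y) x 10 mm, fixed two by two in a low tray (rim 12 mm above table); their order varies. Origin: centre of the block's underside, 4 mm above table, z up. Recess centred, 6 mm deep; dark floor 4 mm, block top 10 mm above origin.
Things that resemble listed ones, but are neither listed nor needed, are in the scene too. Leave any turquoise or yellow look-alike of the disc alone.

How it is judged:
By the outcome, as a careful person would: the job done as asked, in the order asked, and still so for the second after the job is handed in, with the robot touching nothing.
It also fails if it takes over 106 s, if anything falls off the work surface, if the arm or the gripper's body presses on something with over 40 N, if the wrist force passes 120 N, or if a joint passes its speed limit or range.

## Working session

There is one attempt and no reset: what is moved stays moved. The work goes in short steps, Python scripts to look and compute and a tool call to move; the robot and the scene stay as the last step left them, time stands still between calls to the robot, and variables do not carry over. Pictures are saved under pics/ and viewed, at most 14 in all, crops included, and the job is handed in when it is done.

Besides the shell and the picture viewer there is one more tool, called as name(argument=value, ...) on one line, values as JSON. jog_arm: Moves the arm, as the interface text tells. Shift numbers are shares of 0.08 m and turn numbers shares of 90 degrees, none past 1 either way. Its arguments: {"type":"object","properties":{"plan":{"type":"array"},"squeeze":{"type":"number"}},"required":["plan"]}

```bash
mkdir -p pics; python3 - <<'E'
from cell import readout,cams
import cv2
for n in("top","side"):
    cv2.imwrite(f"pics/{n}0.png",cams.read_camera(n))
    c=cams.calibration(n);print(n,c["K"].round(1).tolist(),c["world_from_camera"].round(3).tolist())
s=readout.observe();print({k:s[k] for k in("time","tool_pos","tool_rot","opening")})
E
```

```text
top [[458.6, 0.0, 278.7], [0.0, 458.6, 207.0], [0.0, 0.0, 1.0]] [[0.026, -0.981, 0.19, 0.31], [-1.0, -0.028, -0.007, 0.04], [0.012, -0.19, -0.982, 1.017], [0.0, 0.0, 0.0, 1.0]]
side [[389.8, 0.0, 282.9], [0.0, 389.8, 213.7], [0.0, 0.0, 1.0]] [[0.99, -0.077, 0.119, 0.374], [-0.141, -0.59, 0.795, -0.793], [0.009, -0.804, -0.595, 0.689], [0.0, 0.0, 0.0, 1.0]]
{'time': 0.1, 'tool_pos': array([0.20608773, 0.48248521, 0.22612965]), 'tool_rot': array([-3.14026416e+00, -1.80912576e-04,  2.73778738e+00]), 'opening': 0.09180164769823987}
```

View pics/top0.png

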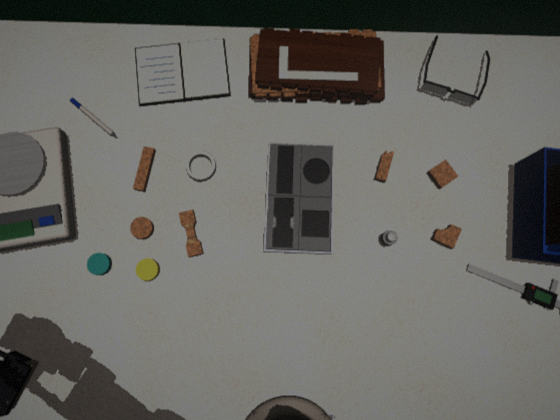

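View pics/side0.png

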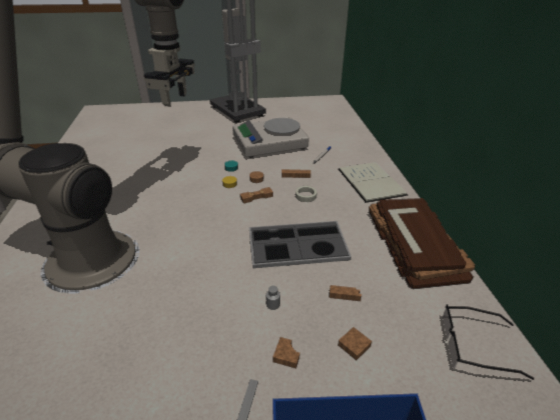

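The top view has these look-alikes for each specimen:
- **Bar:** the whole one is at (144,169) and the snapped one at (384,166).
- **Square:** the whole one is at (443,174) and the chipped one at (447,235).
- **Disc:** the brown one is at (142,228). The turquoise (98,264), yellow (147,270) and ring (201,167) are not wanted.
- **Dog-bone:** only the one at (191,233).

The tray nests are bar (285,168), disc (316,170), dog-bone (285,222) and square (315,223).

```bash
cat > h.py <<'E'
import cv2,numpy as np
from cell import cams
def proj(n,P,c=None):
    c=c or cams.calibration(n);T=np.linalg.inv(c["world_from_camera"])
    q=(np.atleast_2d(P)@T[:3,:3].T+T[:3,3])@c["K"].T
    return q[:,:2]/q[:,2:]
def rays(c,uv):
    uv=np.atleast_2d(uv).astype(float);d=np.c_[uv,np.ones(len(uv))]@np.linalg.inv(c["K"]).T@c["world_from_camera"][:3,:3].T
    return c["world_from_camera"][:3,3],d
def plane(c,uv,z):
    o,d=rays(c,uv);return o+d*((z-o[2])/d[:,2])[:,None]
def tri(c1,u1,c2,u2):
    o1,d1=rays(c1,u1);o2,d2=rays(c2,u2);d1=d1[0];d2=d2[0]
    s=np.linalg.lstsq(np.c_[d1,-d2],o2-o1,rcond=None)[0]
    a,b=o1+s[0]*d1,o2+s[1]*d2;return (a+b)/2,np.linalg.norm(a-b)
def brown(im):
    h=cv2.cvtColor(im,cv2.COLOR_BGR2HSV);m=cv2.inRange(h,(3,85,60),(18,255,255))
    return cv2.morphologyEx(m,cv2.MORPH_CLOSE,np.ones((3,3)))
def blobs(m,a=60):
    return [k for k in cv2.findContours(m,cv2.RETR_EXTERNAL,cv2.CHAIN_APPROX_NONE)[0] if cv2.contourArea(k)>a]
E
python3 - <<'E'
from h import *
ct,cs=cams.calibration("top"),cams.calibration("side")
t,s=cv2.imread("pics/top0.png"),cv2.imread("pics/side0.png")
cen=lambda k:np.array(cv2.moments(k)["m10"])/cv2.moments(k)["m00"]
def C(k):m=cv2.moments(k);return np.array([m["m10"],m["m01"]])/m["m00"]
sb=[C(k) for k in blobs(brown(s))]
for k in blobs(brown(t)):
    u=C(k);p=plane(ct,u,.014)[0]
    if u[1]<120: continue
    q=proj("side",p)[0]; j=min(sb,key=lambda b:np.hypot(*(b-q)))
    w=plane(ct,k[:,0],.018)[:,:2].astype(np.float32);r=cv2.minAreaRect(w*1000)
    x,e=tri(ct,u,cs,j)
    print(u.round(),cv2.contourArea(k),"plane",p.round(3),"tri",x.round(3),round(e,4),"rect mm",[np.round(a,1).tolist() for a in r])
for n,u in dict(bar=(285,168),disc=(316,170),dog=(285,222),sq=(315,223)).items(): print(n,plane(ct,u,.012)[0].round(3))
cv2.imwrite("pics/c.png",cv2.resize(t[130:265,255:475],None,fx=3.6,fy=3.6,interpolation=cv2.INTER_CUBIC))
c=cams.calibration("wrist");print(c["K"].round(0).tolist(),c["world_from_camera"].round(3).tolist())
E
```

```text
[448. 235.] 348.0 plane [ 0.45  -0.342  0.014] tri [ 0.45  -0.344  0.01 ] 0.0012 rect mm [[453.5, -339.2], [47.8, 47.9], 64.8]
[141. 227.] 336.0 plane [0.449 0.335 0.014] tri [0.45  0.336 0.008] 0.0 rect mm [[449.1, 333.9], [46.2, 45.9], 70.0]
[190. 233.] 500.0 plane [0.44  0.225 0.014] tri [0.441 0.226 0.009] 0.0014 rect mm [[440.1, 224.9], [100.4, 32.0], 15.8]
[443. 173.] 387.5 plane [ 0.592 -0.339  0.014] tri [ 0.592 -0.34   0.01 ] 0.002 rect mm [[591.5, -337.0], [46.8, 47.9], 35.2]
[384. 166.] 264.5 plane [ 0.606 -0.204  0.014] tri [ 0.607 -0.206  0.009] 0.0004 rect mm [[606.7, -203.7], [23.7, 71.2], 73.9]
[143. 168.] 406.5 plane [0.584 0.341 0.014] tri [0.586 0.343 0.008] 0.0002 rect mm [[583.5, 339.9], [24.2, 100.2], 80.5]
bar [0.595 0.021 0.012]
disc [ 0.592 -0.05   0.012]
dog [0.471 0.018 0.012]
sq [ 0.47  -0.049  0.012]
[[356.0, 0.0, 279.0], [0.0, 356.0, 214.0], [0.0, 0.0, 1.0]] [[0.393, 0.881, 0.263, 0.135], [0.92, -0.376, -0.114, 0.514], [-0.002, 0.287, -0.958, 0.384], [0.0, 0.0, 0.0, 1.0]]
```

View pics/c.png

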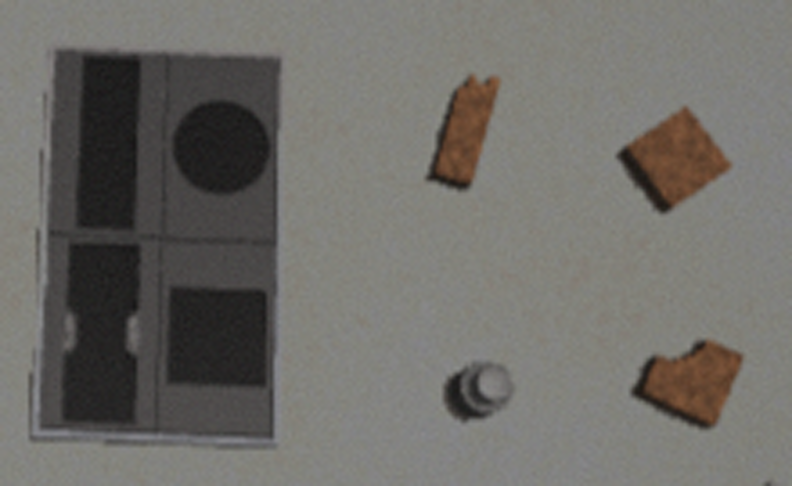

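The crop confirms the choice: the whole square is at crop (675,160), the chipped one at (690,385) and the snapped bar at (468,130). The four recesses are plain too. I'll move over the bar and measure the nests.

jog_arm(plan=[[0.95,-0.35,0,0.03,1],[0.95,-0.35,0,0.03,1],[0.95,-0.35,0,0.03,1]])

```text
time: 0.4
tool_pos: [0.2852, 0.4535, 0.2262]
tool_rot: [-3.141, 0.001, 2.781]
contact_force: [-0.9, -0.5, 0.5]
opening: 0.0915
grip_force: 0.0
```

jog_arm(plan=[[0.95,-0.35,0,0.03,1],[0.95,-0.35,0,0.03,1],[0.95,-0.35,0,0.03,1]])

```text
time: 0.7
tool_pos: [0.3608, 0.4256, 0.2261]
tool_rot: [-3.141, 0.001, 2.828]
contact_force: [-1.2, 1.0, -0.3]
opening: 0.092
grip_force: 0.0
```

jog_arm(plan=[[0.95,-0.35,0,0.03,1],[0.95,-0.35,0,0.03,1],[0.95,-0.35,0,0.03,1]])

```text
time: 1.0
tool_pos: [0.4363, 0.3978, 0.226]
tool_rot: [-3.141, 0.0, 2.876]
contact_force: [-0.4, -0.4, -0.3]
opening: 0.0918
grip_force: 0.0
```

```bash
cat >> h.py <<'E'
def look(tag):
    c=cams.calibration("wrist");im=cams.read_camera("wrist");cv2.imwrite(f"pics/{tag}.png",im);return c,im
def pieces(c,im,z=.018,a=150):
    out=[]
    for k in blobs(brown(im),a):
        w=plane(c,k[:,0],z)[:,:2].astype(np.float32)*1000;r=cv2.minAreaRect(w)
        m=cv2.moments(k);out.append((np.round([m["m10"]/m["m00"],m["m01"]/m["m00"]]),[np.round(v,1).tolist() for v in r]))
    return out
E
python3 - <<'E'
from h import *
t=cv2.imread("pics/top0.png");ct=cams.calibration("top")
g=t.max(2);sub=g[140:256,262:336];print("levels",np.percentile(sub,[5,20,40,60,80,95]))
m=np.zeros_like(g);th=cv2.threshold(cv2.GaussianBlur(sub,(3,3),0),0,255,cv2.THRESH_BINARY_INV+cv2.THRESH_OTSU)
m[140:256,262:336]=th[1];print(th[0])
m=cv2.morphologyEx(m,cv2.MORPH_OPEN,np.ones((5,5)))
for k in blobs(m,200):
    w=plane(ct,k[:,0],.011)[:,:2].astype(np.float32)*1000
    print(k[:,0].mean(0).round(),[np.round(a,1).tolist() for a in cv2.minAreaRect(w)])
c,im=look("w0")
for p in pieces(c,im):print(p)
E
```

```text
levels [ 31.  36.  64.  73. 103. 132.]
87.0
[300. 198.] [[530.7, -13.5], [141.2, 241.4], 89.6]
(array([363., 373.]), [[692.6, 435.9], [244.7, 11.9], 74.8])
(array([268., 344.]), [[621.5, 334.0], [24.0, 25.4], 74.8])
(array([ 76., 321.]), [[530.6, 127.2], [16.0, 81.8], 60.8])
(array([482., 319.]), [[653.8, 584.6], [16.5, 83.0], 89.5])
(array([262., 290.]), [[550.6, 346.5], [23.6, 31.3], 80.5])
(array([225., 212.]), [[450.3, 334.7], [45.7, 46.7], 28.0])
(array([126., 226.]), [[439.8, 227.5], [95.9, 37.4], 17.9])
```

View pics/w0.png

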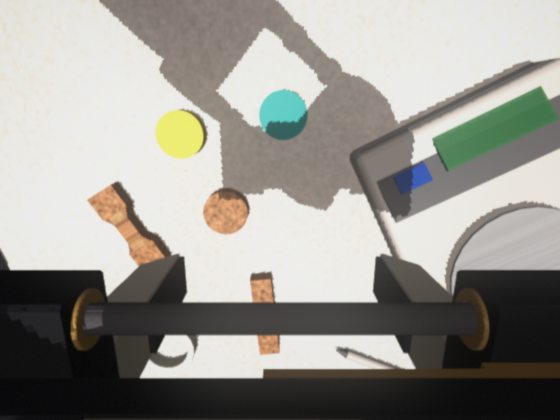

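The wrist view shows the bar at (264,313) between the fingers, the disc at (225,212) and the dog-bone at (126,226). These agree with the top camera to about 1–2 mm.

jog_arm(plan=[[0.92,-0.36,-0.5,0.06,1],[0.92,-0.36,-0.5,0.06,1],[0.92,-0.36,-0.5,0.06,1]])

```text
time: 1.35
tool_pos: [0.5082, 0.3686, 0.1834]
tool_rot: [-3.138, -0.004, 2.971]
contact_force: [-0.6, -0.1, -0.6]
opening: 0.0917
grip_force: 0.0
```

jog_arm(plan=[[0.92,-0.36,-0.5,0,1],[0.92,-0.36,-0.5,0,1],[0.92,-0.36,-0.5,0,1],[0.92,-0.36,-0.5,0,1]])

```text
time: 1.75
tool_pos: [0.5798, 0.3422, 0.1463]
tool_rot: [-3.141, -0.002, 2.973]
contact_force: [-0.6, 1.5, -0.6]
opening: 0.0916
grip_force: 0.0
```

```bash
python3 - <<'E'
from h import *
from cell import readout
t=cv2.imread("pics/top0.png");ct=cams.calibration("top")
g=cv2.GaussianBlur(t.max(2),(3,3),0);m=np.zeros_like(g);m[140:256,262:336]=(g[140:256,262:336]<51)*255
m=cv2.morphologyEx(m,cv2.MORPH_OPEN,np.ones((5,5)))
for k in blobs(m,200):
    w=plane(ct,k[:,0],.011)[:,:2].astype(np.float32)*1000
    print(k[:,0].mean(0).round(),[np.round(a,1).tolist() for a in cv2.minAreaRect(w)])
s=readout.observe();print(s["tool_pos"],s["tool_rot"],s["time"])
c,im=look("w1")
for p in pieces(c,im):print(p)
E
```

```text
[315. 223.] [[470.4, -48.6], [58.5, 58.1], 0.3]
[283. 222.] [[471.2, 22.7], [42.8, 109.3], 89.7]
[316. 170.] [[591.3, -49.7], [60.1, 57.8], 45.4]
[285. 169.] [[592.0, 20.8], [110.6, 36.5], 1.1]
[0.57984499 0.34222828 0.14634573] [-3.14134242e+00 -2.19420085e-03  2.97344150e+00] 1.75
(array([358., 373.]), [[759.3, 394.3], [190.8, 9.3], 80.4])
(array([ 76., 321.]), [[657.0, 141.9], [12.1, 63.6], 67.3])
(array([480., 315.]), [[716.9, 504.8], [65.7, 18.7], 16.3])
(array([277., 208.]), [[585.2, 340.1], [23.2, 99.9], 80.1])
(array([238.,  39.]), [[451.7, 334.1], [47.6, 47.4], 32.8])
(array([95., 57.]), [[444.0, 228.6], [96.5, 36.2], 15.9])
```

View pics/w1.png

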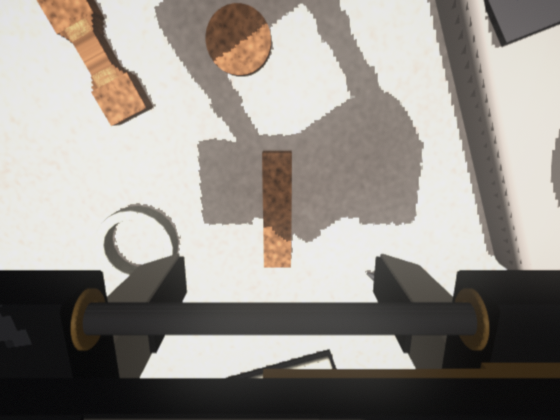

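The wrist view shows the bar centred at (277,208), giving (0.585, 0.340) at yaw −9.9°. The nests are measured. I'll descend and grip.

jog_arm(plan=[[0.06,-0.03,-0.9,0,0],[0.06,-0.03,-0.9,0,0],[0.06,-0.03,-0.9,0,0],[0.06,-0.03,-0.9,0,0]])

```text
time: 2.2
tool_pos: [0.5857, 0.3403, 0.0765]
tool_rot: [3.14, 0.001, 2.975]
contact_force: [0.5, 0.6, 1.2]
opening: 0.0644
grip_force: 0.0
```

jog_arm(plan=[[0,0,-0.4,0,0],[0,0,-0.7,0,0],[0,0,-0.82,0,0],[0,0,-0.82,0,0],[0,0,-0.82,0,0]])

```text
time: 2.7
tool_pos: [0.5873, 0.3396, 0.0114]
tool_rot: [3.14, 0.003, 2.974]
contact_force: [-0.8, 0.7, 0.8]
opening: 0.0462
grip_force: 0.0
```

jog_arm(plan=[[0,0,0,0,-0.8],[0,0,0,0,-0.8],[0,0,0,0,-0.8],[0,0,0,0,-0.8],[0,0,0,0,-0.8]], squeeze=20)

```text
time: 3.2
tool_pos: [0.5866, 0.3389, 0.0098]
tool_rot: [3.141, 0.001, 2.973]
contact_force: [-1.0, 0.1, 4.7]
opening: 0.0236
grip_force: 20.0
```

jog_arm(plan=[[0,0,0.5,0,-0.8],[0,0,1,0,-0.8],[0,0,1,0,-0.8]])

```text
time: 3.5
tool_pos: [0.5895, 0.3402, 0.0955]
tool_rot: [3.135, 0.009, 2.973]
contact_force: [1.4, 0.6, 0.9]
opening: 0.0238
grip_force: 20.0
```

jog_arm(plan=[[0.07,-0.5,0,0.1,-0.8],[0.07,-0.99,0,0.1,-0.8],[0.07,-0.99,0,0.1,-0.8]])

```text
time: 3.8
tool_pos: [0.5918, 0.2551, 0.0884]
tool_rot: [-3.14, -0.002, 3.127]
contact_force: [0.2, 0.3, -0.6]
opening: 0.0238
grip_force: 20.0
```

jog_arm(plan=[[0,-0.5,0,0,-0.8],[0,-0.99,0,0,-0.8],[0,-0.99,0,0,-0.8]])

```text
time: 4.1
tool_pos: [0.5918, 0.1765, 0.0885]
tool_rot: [-3.14, -0.002, 3.126]
contact_force: [-0.3, 1.0, -1.1]
opening: 0.0237
grip_force: 20.0
```

jog_arm(plan=[[0,-0.5,0,0,-0.8],[0,-0.99,0,0,-0.8],[0,-0.99,0,0,-0.8]])

```text
time: 4.4
tool_pos: [0.592, 0.098, 0.0887]
tool_rot: [-3.141, -0.001, 3.127]
contact_force: [-0.2, -0.0, 0.4]
opening: 0.0238
grip_force: 20.0
```

jog_arm(plan=[[0,-0.5,0,0,-0.8],[0,-0.99,0,0,-0.8],[0,-0.99,0,0,-0.8],[0,-0.99,0,0,-0.8],[0,-0.99,0,0,-0.8]])

```text
time: 4.9
tool_pos: [0.5919, 0.0236, 0.0889]
tool_rot: [3.141, -0.0, 3.131]
contact_force: [0.0, 1.3, -1.2]
opening: 0.0239
grip_force: 20.0
```

```bash
cat >> h.py <<'E'
def dark(c,im,th=51,z=.011,a=400):
    g=cv2.GaussianBlur(im.max(2),(3,3),0);m=cv2.morphologyEx((g<th).astype(np.uint8)*255,cv2.MORPH_OPEN,np.ones((5,5)))
    for k in blobs(m,a):
        w=plane(c,k[:,0],z)[:,:2].astype(np.float32)*1000;print("dark",k[:,0].mean(0).round(),[np.round(v,1).tolist() for v in cv2.minAreaRect(w)])
E
python3 - <<'E'
from h import *
c,im=look("w2")
for p in pieces(c,im,.1):print(p)
dark(c,im)
E
```

```text
(array([304., 365.]), [[631.0, 28.9], [181.3, 24.9], 89.4])
(array([221., 322.]), [[611.0, -3.2], [3.1, 31.5], 85.9])
(array([337., 320.]), [[611.2, 51.0], [32.2, 4.7], 7.1])
(array([280., 234.]), [[570.0, 24.6], [23.7, 62.6], 89.6])
dark [ 12. 318.] [[666.7, -178.6], [18.8, 31.3], 77.9]
dark [389. 322.] [[671.4, 114.6], [106.1, 83.5], 88.9]
dark [249. 378.] [[695.6, 23.7], [466.3, 136.1], 89.4]
dark [272. 306.] [[652.6, 16.2], [64.0, 85.7], 23.2]
dark [182. 228.] [[596.2, -41.3], [41.7, 59.7], 62.8]
dark [274. 156.] [[546.5, 21.5], [19.6, 36.7], 0.5]
dark [286.  63.] [[491.0, 29.9], [25.5, 75.6], 83.6]
dark [143.   6.] [[458.4, -54.1], [32.9, 9.4], 89.4]
```

View pics/w2.png

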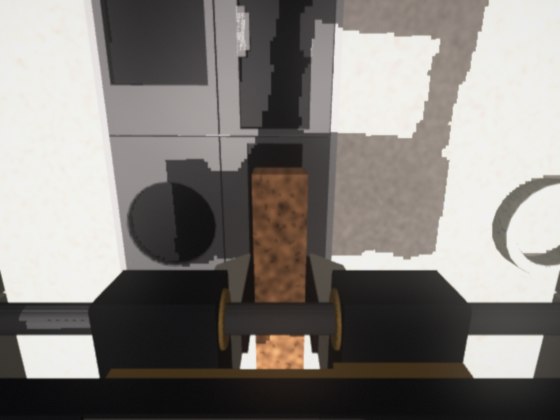

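The view shows the bar held straight over its recess at (280,230), with about 3 mm still to shift in y. I'll lower it.

jog_arm(plan=[[0.025,-0.04,-0.3,0,-0.8],[0.025,-0.04,-0.55,0,-0.8],[0.025,-0.04,-0.75,0,-0.8],[0.025,-0.04,-0.82,0,-0.8],[0.025,-0.04,-0.88,0,-0.8],[0.025,-0.04,-0.88,0,-0.8],[0.025,-0.04,-0.88,0,-0.8]])

```text
time: 5.65
tool_pos: [0.5944, 0.0191, 0.0194]
tool_rot: [-3.142, 0.001, 3.131]
contact_force: [-0.3, 0.2, 0.2]
opening: 0.0233
grip_force: 20.0
```

jog_arm(plan=[[0,0,0,0,-0.1],[0,0,0,0,-0.1],[0,0,0,0,-0.1],[0,0,0,0,-0.1]])

```text
time: 6.05
tool_pos: [0.594, 0.0187, 0.019]
tool_rot: [3.142, 0.0, 3.13]
contact_force: [0.0, -0.5, 0.1]
opening: 0.0412
grip_force: 0.0
```

jog_arm(plan=[[0,0,0.4,0,-0.1],[0,0,0.99,0,-0.1],[0,0,0.99,0,-0.1]])

```text
time: 6.35
tool_pos: [0.5977, 0.0184, 0.1042]
tool_rot: [-3.141, 0.012, 3.131]
contact_force: [-0.0, -0.4, 0.5]
opening: 0.041
grip_force: 0.0
```

jog_arm(plan=[[-0.65,0.86,0.5,0.06,0],[-0.65,0.86,0.5,0.06,0],[-0.65,0.86,0.5,0.06,0]])

```text
time: 6.65
tool_pos: [0.5403, 0.0909, 0.1403]
tool_rot: [3.14, 0.002, -3.055]
contact_force: [0.2, -0.2, -0.5]
opening: 0.046
grip_force: 0.0
```

jog_arm(plan=[[-0.65,0.86,0,0.06,0],[-0.65,0.86,0,0.06,0],[-0.65,0.86,0,0.06,0]])

```text
time: 6.95
tool_pos: [0.4873, 0.1588, 0.1377]
tool_rot: [3.141, -0.002, -2.961]
contact_force: [-0.6, -0.4, -0.3]
opening: 0.0461
grip_force: 0.0
```

jog_arm(plan=[[-0.65,0.86,0,0.06,0],[-0.65,0.86,0,0.06,0],[-0.65,0.86,0,0.06,0],[-0.65,0.86,0,0.06,0],[-0.65,0.86,0,0.06,0]])

```text
time: 7.45
tool_pos: [0.439, 0.2243, 0.1379]
tool_rot: [-3.141, 0.001, -2.871]
contact_force: [0.5, -0.4, -0.1]
opening: 0.0459
grip_force: 0.0
```

```bash
python3 - <<'E'
from h import *
t=cams.read_camera("top");ct=cams.calibration("top")
for p in pieces(ct,t,.026,60):
    if 262<p[0][0]<336:print("top",p)
c,im=look("w3")
for p in pieces(c,im):print(p)
a=cv2.resize(t[130:270,240:360],None,fx=4,fy=4);b=np.zeros((560,560+480,3),np.uint8);b[:420,480:]=im;b[:,:480]=a
cv2.imwrite("pics/m3.png",cv2.resize(b,None,fx=.75,fy=.75))
E
```

```text
top (array([285., 167.]), [[592.3, 20.3], [25.5, 100.6], 89.5])
top (array([269.,  69.]), [[830.5, 34.9], [178.2, 158.1], 79.5])
(array([363., 372.]), [[576.5, 323.1], [15.7, 342.9], 15.9])
(array([383., 315.]), [[515.1, 340.9], [62.7, 13.5], 30.0])
(array([176., 314.]), [[563.9, 164.3], [62.7, 12.6], 1.0])
(array([ 12., 275.]), [[561.3, 19.1], [25.7, 50.1], 79.3])
(array([398., 248.]), [[445.4, 330.2], [43.1, 50.3], 15.5])
(array([279., 206.]), [[441.4, 225.4], [99.4, 31.2], 15.8])
```

View pics/m3.png

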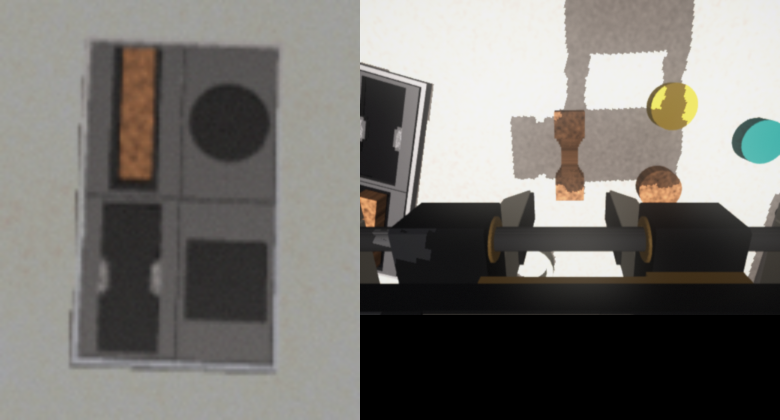

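The left crop shows the bar well inside its recess at (137,113). The right part shows the dog-bone square between the fingers at (570,155), giving (0.4414, 0.2254).

jog_arm(plan=[[0.02,0.015,-0.8,0,0],[0.02,0.015,-0.8,0,0],[0.02,0.015,-0.8,0,0],[0.02,0.015,-0.8,0,0]])

```text
time: 7.95
tool_pos: [0.4403, 0.226, 0.0743]
tool_rot: [3.142, 0.0, -2.871]
contact_force: [-0.4, -0.7, -0.1]
opening: 0.0456
grip_force: 0.0
```

jog_arm(plan=[[0,0,-0.4,0,0],[0,0,-0.65,0,0],[0,0,-0.8,0,0],[0,0,-0.8,0,0],[0,0,-0.8,0,0]])

```text
time: 8.45
tool_pos: [0.4403, 0.2266, 0.0109]
tool_rot: [3.141, 0.002, -2.87]
contact_force: [0.4, -1.0, 1.0]
opening: 0.0458
grip_force: 0.0
```

jog_arm(plan=[[0,0,0,0,-0.9],[0,0,0,0,-0.9],[0,0,0,0,-0.9],[0,0,0,0,-0.9],[0,0,0,0,-0.9],[0,0,0,0,-0.9]])

```text
time: 9.05
tool_pos: [0.4396, 0.2265, 0.0103]
tool_rot: [3.141, 0.001, -2.87]
contact_force: [0.7, -0.1, 4.5]
opening: 0.0172
grip_force: 20.0
```

jog_arm(plan=[[0,0,0.5,0,-0.9],[0,0,1,0,-0.9],[0,0,1,0,-0.9]])

```text
time: 9.35
tool_pos: [0.4423, 0.2274, 0.0943]
tool_rot: [3.141, 0.009, -2.87]
contact_force: [0.6, -0.2, 0.2]
opening: 0.0178
grip_force: 20.0
```

jog_arm(plan=[[0.13,-0.5,0,-0.06,-0.9],[0.13,-0.85,0,-0.06,-0.9],[0.13,-0.85,0,-0.06,-0.9]])

```text
time: 9.65
tool_pos: [0.4494, 0.156, 0.0892]
tool_rot: [-3.141, -0.002, -2.967]
contact_force: [0.3, 0.7, -0.6]
opening: 0.0175
grip_force: 20.0
```

jog_arm(plan=[[0.13,-0.5,0,-0.06,-0.9],[0.13,-0.85,0,-0.06,-0.9],[0.13,-0.85,0,-0.06,-0.9]])

```text
time: 9.95
tool_pos: [0.4601, 0.0885, 0.0893]
tool_rot: [-3.141, -0.001, -3.061]
contact_force: [1.0, 0.4, -1.1]
opening: 0.0177
grip_force: 20.0
```

jog_arm(plan=[[0.13,-0.5,0,-0.06,-0.9],[0.13,-0.85,0,-0.06,-0.9],[0.13,-0.85,0,-0.06,-0.9],[0.13,-0.85,0,-0.06,-0.9],[0.13,-0.85,0,-0.06,-0.9]])

```text
time: 10.45
tool_pos: [0.4704, 0.0236, 0.0897]
tool_rot: [3.141, -0.001, 3.132]
contact_force: [-0.7, -0.1, 0.8]
opening: 0.0179
grip_force: 20.0
```

```bash
python3 - <<'E'
from h import *
c,im=look("w4")
for p in pieces(c,im,.097):print(p)
dark(c,im)
E
```

```text
(array([294., 365.]), [[512.4, 21.9], [186.0, 25.5], 89.4])
(array([325., 320.]), [[492.2, 46.0], [32.9, 3.5], 4.1])
(array([234., 322.]), [[491.8, 2.7], [3.5, 32.8], 84.7])
(array([280., 227.]), [[450.6, 24.7], [32.2, 61.9], 89.4])
dark [279. 399.] [[621.7, 23.3], [467.8, 42.5], 89.4]
dark [ 11. 318.] [[545.7, -179.2], [18.3, 31.7], 76.8]
dark [380. 320.] [[547.5, 106.1], [104.9, 79.8], 88.9]
dark [178. 323.] [[548.7, -59.0], [106.0, 85.5], 90.0]
dark [274. 304.] [[531.7, 16.9], [63.0, 71.2], 28.5]
dark [188. 228.] [[470.7, -46.0], [55.8, 58.8], 89.4]
dark [278. 159.] [[425.3, 23.4], [42.8, 17.2], 89.4]
```

View pics/w4.png

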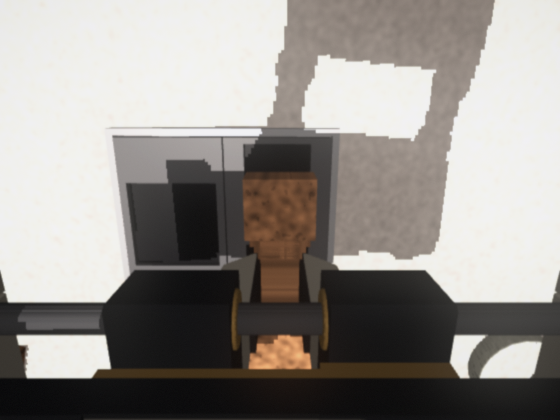

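The dog-bone hangs over its waisted recess at (280,230), about 2 mm off in x and y. I'll lower it.

jog_arm(plan=[[0.025,-0.015,-0.3,0,-0.9],[0.025,-0.015,-0.55,0,-0.9],[0.025,-0.015,-0.75,0,-0.9],[0.025,-0.015,-0.82,0,-0.9],[0.025,-0.015,-0.88,0,-0.9],[0.025,-0.015,-0.88,0,-0.9],[0.025,-0.015,-0.88,0,-0.9]])

```text
time: 11.2
tool_pos: [0.4731, 0.0214, 0.0201]
tool_rot: [3.142, 0.001, 3.131]
contact_force: [0.4, -0.8, -0.5]
opening: 0.0174
grip_force: 20.0
```

jog_arm(plan=[[0,0,0,0,-0.2],[0,0,0,0,-0.2],[0,0,0,0,-0.2],[0,0,0,0,-0.2]])

```text
time: 11.6
tool_pos: [0.4728, 0.0212, 0.0197]
tool_rot: [3.142, 0.0, 3.13]
contact_force: [-0.3, -0.7, -0.5]
opening: 0.0364
grip_force: 0.0
```

jog_arm(plan=[[0,0,0.4,0,-0.2],[0,0,0.99,0,-0.2],[0,0,0.99,0,-0.2]])

```text
time: 11.9
tool_pos: [0.4761, 0.0208, 0.1037]
tool_rot: [-3.141, 0.01, 3.131]
contact_force: [0.5, 0.3, -1.6]
opening: 0.0368
grip_force: 0.0
```

jog_arm(plan=[[0.29,-0.9,0.55,-0.12,0.6],[0.29,-0.9,0.55,-0.12,0.6],[0.29,-0.9,0.55,-0.12,0.6]])

```text
time: 12.2
tool_pos: [0.4986, -0.0543, 0.145]
tool_rot: [-3.14, 0.007, 2.938]
contact_force: [0.4, 1.2, -0.4]
opening: 0.0562
grip_force: 0.0
```

jog_arm(plan=[[0.29,-0.9,0,-0.12,0.6],[0.29,-0.9,0,-0.12,0.6],[0.29,-0.9,0,-0.12,0.6]])

```text
time: 12.5
tool_pos: [0.5195, -0.1251, 0.1417]
tool_rot: [-3.141, 0.0, 2.75]
contact_force: [-0.2, -0.2, 1.1]
opening: 0.0728
grip_force: 0.0
```

jog_arm(plan=[[0.29,-0.9,0,-0.12,0.6],[0.29,-0.9,0,-0.12,0.6],[0.29,-0.9,0,-0.12,0.6]])

```text
time: 12.8
tool_pos: [0.5425, -0.1964, 0.1416]
tool_rot: [-3.141, -0.0, 2.563]
contact_force: [0.8, 0.0, 0.3]
opening: 0.0735
grip_force: 0.0
```

jog_arm(plan=[[0.29,-0.9,0,-0.12,0.6],[0.29,-0.9,0,-0.12,0.6],[0.29,-0.9,0,-0.12,0.6]])

```text
time: 13.1
tool_pos: [0.5656, -0.2679, 0.1416]
tool_rot: [-3.141, -0.001, 2.375]
contact_force: [0.2, 0.4, -0.5]
opening: 0.0736
grip_force: 0.0
```

jog_arm(plan=[[0.29,-0.9,0,-0.12,0.6],[0.29,-0.9,0,-0.12,0.6],[0.29,-0.9,0,-0.12,0.6],[0.29,-0.9,0,-0.12,0.6],[0.29,-0.9,0,-0.12,0.6]])

```text
time: 13.6
tool_pos: [0.5885, -0.3364, 0.1424]
tool_rot: [3.142, -0.002, 2.191]
contact_force: [-0.5, 0.8, 0.2]
opening: 0.0731
grip_force: 0.0
```

```bash
python3 - <<'E'
from h import *
t=cams.read_camera("top");ct=cams.calibration("top")
for p in pieces(ct,t,.026,60):
    if 262<p[0][0]<336:print("top",p)
c,im=look("w5")
for p in pieces(c,im):print(p)
a=cv2.resize(t[130:270,240:360],None,fx=4,fy=4);b=np.zeros((560,560+480,3),np.uint8);b[:420,480:]=im;b[:,:480]=a
cv2.imwrite("pics/m5.png",cv2.resize(b,None,fx=.75,fy=.75))
E
```

```text
top (array([281., 216.]), [[473.5, 25.6], [31.0, 101.2], 85.3])
top (array([285., 167.]), [[592.3, 20.1], [26.2, 100.6], 89.6])
top (array([313.,  67.]), [[836.0, -45.2], [315.6, 159.6], 89.0])
(array([408., 372.]), [[767.4, -408.2], [316.2, 14.5], 36.2])
(array([440., 313.]), [[769.3, -338.2], [18.2, 63.6], 57.9])
(array([116., 319.]), [[531.8, -507.3], [13.7, 64.9], 19.9])
(array([555., 202.]), [[770.9, -202.8], [8.0, 26.0], 48.2])
(array([281., 208.]), [[591.3, -337.0], [47.2, 49.8], 34.3])
(array([128., 110.]), [[455.7, -340.4], [48.6, 48.1], 64.9])
(array([397.,  81.]), [[608.0, -207.0], [26.6, 71.4], 73.9])
```

View pics/m5.png

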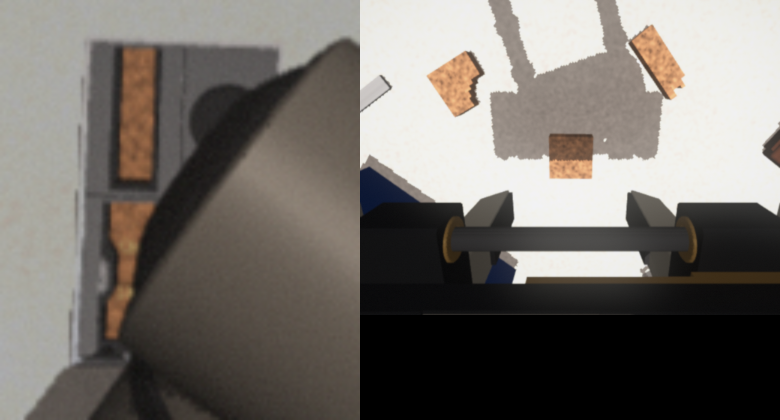

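The left crop shows the bar at rest, with the dog-bone partly hidden by the arm. The right part shows the whole square at (571,156) between the fingers, giving (0.591, −0.337). The chipped square (455,82) and snapped bar (657,62) are clear of the fingers.

jog_arm(plan=[[0.025,-0.01,-0.84,0,0.6],[0.025,-0.01,-0.84,0,0.6],[0.025,-0.01,-0.84,0,0.6],[0.025,-0.01,-0.84,0,0.6]])

```text
time: 14.1
tool_pos: [0.5911, -0.3392, 0.0764]
tool_rot: [3.141, 0.001, 2.189]
contact_force: [0.4, 0.2, 0.6]
opening: 0.0734
grip_force: 0.0
```

jog_arm(plan=[[0,0,-0.4,0,0.6],[0,0,-0.65,0,0.6],[0,0,-0.82,0,0.6],[0,0,-0.82,0,0.6],[0,0,-0.82,0,0.6]])

```text
time: 14.6
tool_pos: [0.5915, -0.3401, 0.0115]
tool_rot: [3.141, 0.002, 2.188]
contact_force: [0.5, 0.0, -0.2]
opening: 0.0738
grip_force: 0.0
```

jog_arm(plan=[[0,0,0,0,-0.3],[0,0,0,0,-0.3],[0,0,0,0,-0.3],[0,0,0,0,-0.3],[0,0,0,0,-0.3],[0,0,0,0,-0.3]])

```text
time: 15.2
tool_pos: [0.5909, -0.3398, 0.0105]
tool_rot: [3.141, 0.001, 2.188]
contact_force: [-0.7, 1.2, 4.1]
opening: 0.0476
grip_force: 20.0
```

jog_arm(plan=[[0,0,0.5,0,-0.3],[0,0,1,0,-0.3],[0,0,1,0,-0.3]])

```text
time: 15.5
tool_pos: [0.5935, -0.3416, 0.0963]
tool_rot: [3.138, 0.01, 2.188]
contact_force: [0.8, 0.3, 0.2]
opening: 0.0477
grip_force: 20.0
```

jog_arm(plan=[[-0.37,0.5,0,-0.1,-0.3],[-0.37,0.9,0,-0.1,-0.3],[-0.37,0.9,0,-0.1,-0.3]])

```text
time: 15.8
tool_pos: [0.5599, -0.2635, 0.0892]
tool_rot: [-3.141, -0.004, 2.033]
contact_force: [-0.2, -0.6, 0.1]
opening: 0.0477
grip_force: 20.0
```

jog_arm(plan=[[-0.37,0.5,0,-0.1,-0.3],[-0.37,0.9,0,-0.1,-0.3],[-0.37,0.9,0,-0.1,-0.3]])

```text
time: 16.1
tool_pos: [0.5307, -0.1926, 0.0895]
tool_rot: [-3.141, -0.002, 1.877]
contact_force: [-0.5, -0.3, 0.2]
opening: 0.0476
grip_force: 20.0
```

jog_arm(plan=[[-0.37,0.5,0,-0.1,-0.3],[-0.37,0.9,0,-0.1,-0.3],[-0.37,0.9,0,-0.1,-0.3]])

```text
time: 16.4
tool_pos: [0.5016, -0.1215, 0.0898]
tool_rot: [-3.141, -0.001, 1.72]
contact_force: [0.8, -0.7, -0.4]
opening: 0.0478
grip_force: 20.0
```

jog_arm(plan=[[-0.37,0.5,0,-0.1,-0.3],[-0.37,0.9,0,-0.1,-0.3],[-0.37,0.9,0,-0.1,-0.3],[-0.37,0.9,0,-0.1,-0.3],[-0.37,0.9,0,-0.1,-0.3]])

```text
time: 16.9
tool_pos: [0.4734, -0.0531, 0.09]
tool_rot: [3.14, 0.001, 1.56]
contact_force: [-0.3, -0.6, -0.4]
opening: 0.0478
grip_force: 20.0
```

```bash
python3 - <<'E'
from h import *
c,im=look("w6")
for p in pieces(c,im,.097):print(p)
for p in pieces(c,im,.026):print(26,p)
dark(c,im)
E
```

```text
(array([369., 371.]), [[506.6, -103.0], [8.5, 186.5], 89.8])
(array([389., 322.]), [[526.7, -74.0], [4.6, 33.3], 5.1])
(array([171., 319.]), [[421.8, -72.5], [33.9, 5.6], 79.4])
(array([279., 263.]), [[474.2, -43.3], [40.2, 48.3], 89.4])
(array([473., 115.]), [[554.4, 21.8], [16.9, 71.6], 89.4])
(array([280., 112.]), [[475.1, 23.4], [22.3, 68.0], 89.4])
26 (array([369., 371.]), [[521.5, -163.7], [12.5, 274.3], 89.8])
26 (array([389., 322.]), [[551.1, -120.9], [6.8, 48.9], 5.1])
26 (array([171., 319.]), [[396.8, -118.8], [49.8, 8.3], 79.4])
26 (array([279., 263.]), [[473.9, -75.9], [59.1, 71.0], 89.4])
26 (array([473., 115.]), [[591.8, 19.9], [24.8, 105.3], 89.4])
26 (array([280., 112.]), [[475.2, 22.2], [32.8, 100.1], 89.4])
dark [235. 365.] [[473.1, -154.6], [141.1, 469.5], 89.3]
dark [412. 316.] [[584.9, -130.2], [91.4, 149.3], 88.0]
dark [450. 218.] [[592.8, -50.7], [57.6, 58.1], 5.3]
dark [274. 198.] [[470.8, -34.9], [32.5, 61.4], 89.4]
dark [262. 140.] [[466.9, 5.8], [13.0, 102.3], 87.2]
dark [265.  84.] [[465.8, 38.3], [11.7, 78.1], 88.6]
```

View pics/w6.png

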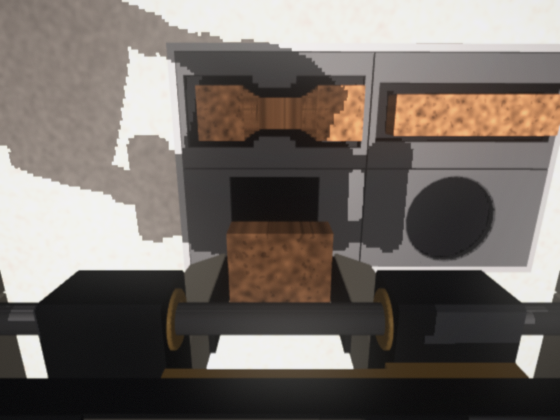

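The dog-bone (280,112) and bar lie flat in their recesses. The square hangs over its own, 3 mm too far in x.

jog_arm(plan=[[-0.04,-0.01,-0.3,0,-0.3],[-0.04,-0.01,-0.55,0,-0.3],[-0.04,-0.01,-0.75,0,-0.3],[-0.04,-0.01,-0.82,0,-0.3],[-0.04,-0.01,-0.88,0,-0.3],[-0.04,-0.01,-0.88,0,-0.3],[-0.04,-0.01,-0.88,0,-0.3]])

```text
time: 17.65
tool_pos: [0.4696, -0.0527, 0.02]
tool_rot: [3.14, 0.0, 1.56]
contact_force: [0.1, 0.1, 0.3]
opening: 0.0475
grip_force: 20.0
```

jog_arm(plan=[[0,0,0,0,0.35],[0,0,0,0,0.35],[0,0,0,0,0.35],[0,0,0,0,0.35]])

```text
time: 18.05
tool_pos: [0.4692, -0.0524, 0.0198]
tool_rot: [3.141, 0.0, 1.56]
contact_force: [-0.6, -0.1, -0.4]
opening: 0.0613
grip_force: 0.0
```

jog_arm(plan=[[0,0,0.4,0,0.35],[0,0,0.99,0,0.35],[0,0,0.99,0,0.35]])

```text
time: 18.35
tool_pos: [0.4724, -0.0532, 0.1037]
tool_rot: [3.132, 0.003, 1.56]
contact_force: [0.7, -0.6, 0.1]
opening: 0.0618
grip_force: 0.0
```

jog_arm(plan=[[0,0.2,0.5,0.13,0.6],[-0.06,0.97,0.5,0.13,0.6],[-0.06,0.97,0.5,0.13,0.6],[-0.06,0.97,0.5,0.13,0.6]])

```text
time: 18.75
tool_pos: [0.4637, 0.0266, 0.1384]
tool_rot: [-3.141, -0.0, 1.766]
contact_force: [-0.3, -0.2, 0.3]
opening: 0.0737
grip_force: 0.0
```

jog_arm(plan=[[-0.06,0.97,0,0.13,0.6],[-0.06,0.97,0,0.13,0.6],[-0.06,0.97,0,0.13,0.6]])

```text
time: 19.05
tool_pos: [0.4591, 0.1041, 0.138]
tool_rot: [-3.141, -0.001, 1.971]
contact_force: [0.3, -0.8, 0.1]
opening: 0.0731
grip_force: 0.0
```

jog_arm(plan=[[-0.06,0.97,0,0.13,0.6],[-0.06,0.97,0,0.13,0.6],[-0.06,0.97,0,0.13,0.6]])

```text
time: 19.35
tool_pos: [0.4548, 0.1814, 0.1381]
tool_rot: [-3.141, -0.0, 2.174]
contact_force: [0.4, -0.6, -0.1]
opening: 0.0735
grip_force: 0.0
```

jog_arm(plan=[[-0.06,0.97,0,0.13,0.6],[-0.06,0.97,0,0.13,0.6],[-0.06,0.97,0,0.13,0.6]])

```text
time: 19.65
tool_pos: [0.4503, 0.2587, 0.1381]
tool_rot: [-3.142, -0.0, 2.378]
contact_force: [0.9, -0.2, -0.6]
opening: 0.0732
grip_force: 0.0
```

jog_arm(plan=[[-0.06,0.97,0,0.13,0.6],[-0.06,0.97,0,0.13,0.6],[-0.06,0.97,0,0.13,0.6],[-0.06,0.97,0,0.13,0.6],[-0.06,0.97,0,0.13,0.6]])

```text
time: 20.15
tool_pos: [0.4456, 0.3335, 0.1384]
tool_rot: [-3.14, -0.0, 2.578]
contact_force: [-1.3, -0.4, 0.2]
opening: 0.0735
grip_force: 0.0
```

```bash
python3 - <<'E'
from h import *
t=cams.read_camera("top");ct=cams.calibration("top")
for p in pieces(ct,t,.026,60):
    if 262<p[0][0]<336:print("top",p)
c,im=look("w7")
for p in pieces(c,im):print(p)
a=cv2.resize(t[130:270,240:360],None,fx=4,fy=4);b=np.zeros((560,560+480,3),np.uint8);b[:420,480:]=im;b[:,:480]=a
cv2.imwrite("pics/m7.png",cv2.resize(b,None,fx=.75,fy=.75))
E
```

```text
top (array([317., 223.]), [[469.2, -51.7], [50.6, 48.4], 0.3])
top (array([283., 220.]), [[474.1, 22.5], [33.1, 100.9], 89.5])
top (array([285., 167.]), [[592.3, 20.1], [100.0, 24.7], 1.2])
top (array([264.,  74.]), [[815.6, 72.8], [193.5, 102.7], 40.5])
(array([409., 372.]), [[636.3, 337.5], [317.2, 14.3], 58.4])
(array([440., 313.]), [[610.4, 399.8], [18.1, 62.9], 80.3])
(array([117., 317.]), [[457.2, 157.7], [15.5, 64.2], 38.7])
(array([282., 210.]), [[449.9, 334.6], [47.7, 47.5], 10.7])
```

View pics/m7.png

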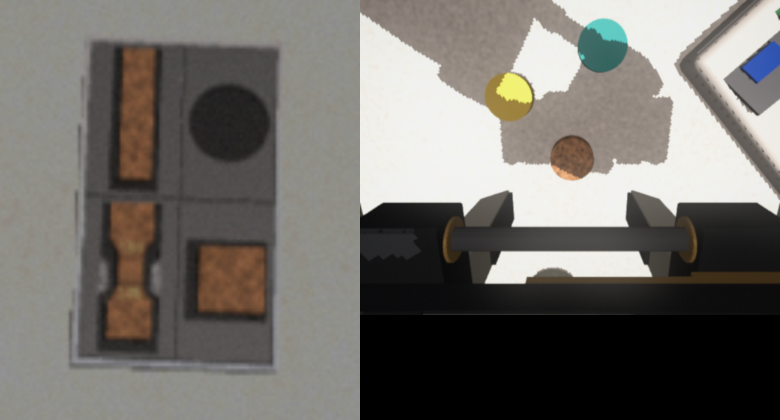

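The left crop shows the bar, dog-bone and square each lying in its recess. The right part shows the brown disc at (572,158), giving (0.450, 0.335), with the fingers clear of yellow and turquoise.

jog_arm(plan=[[0.05,0.01,-0.8,0,0.6],[0.05,0.01,-0.8,0,0.6],[0.05,0.01,-0.8,0,0.6],[0.05,0.01,-0.8,0,0.6]])

```text
time: 20.65
tool_pos: [0.4497, 0.336, 0.0753]
tool_rot: [3.141, 0.0, 2.58]
contact_force: [0.9, 0.6, 0.9]
opening: 0.0737
grip_force: 0.0
```

jog_arm(plan=[[0,0,-0.4,0,0.6],[0,0,-0.65,0,0.6],[0,0,-0.81,0,0.6],[0,0,-0.81,0,0.6],[0,0,-0.81,0,0.6]])

```text
time: 21.15
tool_pos: [0.4499, 0.3367, 0.0111]
tool_rot: [3.14, 0.001, 2.581]
contact_force: [0.3, 0.2, 0.6]
opening: 0.0731
grip_force: 0.0
```

jog_arm(plan=[[0,0,0,0,-0.3],[0,0,0,0,-0.3],[0,0,0,0,-0.3],[0,0,0,0,-0.3],[0,0,0,0,-0.3],[0,0,0,0,-0.3]])

```text
time: 21.75
tool_pos: [0.4493, 0.3365, 0.0103]
tool_rot: [3.141, 0.0, 2.581]
contact_force: [0.2, -0.4, 4.4]
opening: 0.0471
grip_force: 20.0
```

jog_arm(plan=[[0,0,0.5,0,-0.3],[0,0,1,0,-0.3],[0,0,1,0,-0.3]])

```text
time: 22.05
tool_pos: [0.4519, 0.3381, 0.0949]
tool_rot: [3.133, 0.005, 2.581]
contact_force: [0.6, 0.0, 0.5]
opening: 0.0472
grip_force: 20.0
```

jog_arm(plan=[[0.35,-0.5,0,-0.13,-0.3],[0.35,-0.96,0,-0.13,-0.3],[0.35,-0.96,0,-0.13,-0.3]])

```text
time: 22.35
tool_pos: [0.4768, 0.2559, 0.0889]
tool_rot: [-3.139, -0.0, 2.372]
contact_force: [0.2, 0.5, -0.9]
opening: 0.0468
grip_force: 20.0
```

jog_arm(plan=[[0.35,-0.5,0,-0.13,-0.3],[0.35,-0.96,0,-0.13,-0.3],[0.35,-0.96,0,-0.13,-0.3]])

```text
time: 22.65
tool_pos: [0.505, 0.1797, 0.089]
tool_rot: [-3.139, -0.0, 2.168]
contact_force: [0.4, -1.1, -1.1]
opening: 0.0468
grip_force: 20.0
```

jog_arm(plan=[[0.35,-0.5,0,-0.13,-0.3],[0.35,-0.96,0,-0.13,-0.3],[0.35,-0.96,0,-0.13,-0.3]])

```text
time: 22.95
tool_pos: [0.5332, 0.1035, 0.0892]
tool_rot: [-3.14, 0.0, 1.965]
contact_force: [-0.6, 1.4, -0.5]
opening: 0.0471
grip_force: 20.0
```

jog_arm(plan=[[0.35,-0.5,0,-0.13,-0.3],[0.35,-0.96,0,-0.13,-0.3],[0.35,-0.96,0,-0.13,-0.3]])

```text
time: 23.25
tool_pos: [0.5613, 0.0271, 0.0893]
tool_rot: [-3.141, 0.0, 1.761]
contact_force: [0.5, 0.1, -0.1]
opening: 0.0468
grip_force: 20.0
```

jog_arm(plan=[[0.35,-0.5,0,-0.13,-0.3],[0.35,-0.96,0,-0.13,-0.3],[0.35,-0.96,0,-0.13,-0.3],[0.35,-0.96,0,-0.13,-0.3],[0.35,-0.96,0,-0.13,-0.3]])

```text
time: 23.75
tool_pos: [0.5886, -0.0455, 0.0896]
tool_rot: [-3.141, -0.001, 1.562]
contact_force: [-0.2, 0.2, -0.1]
opening: 0.0471
grip_force: 20.0
```

```bash
python3 - <<'E'
from h import *
c,im=look("w8")
for p in pieces(c,im,.097):print(p)
dark(c,im)
E
```

```text
(array([365., 372.]), [[620.7, -94.8], [184.7, 8.5], 0.1])
(array([172., 321.]), [[537.3, -65.0], [33.1, 4.4], 83.0])
(array([386., 317.]), [[640.5, -65.5], [5.9, 33.8], 10.5])
(array([279., 270.]), [[589.4, -36.9], [37.2, 47.2], 89.6])
(array([102., 236.]), [[510.7, -23.1], [37.2, 35.8], 0.6])
(array([544., 180.]), [[703.2, 2.6], [6.6, 17.0], 0.5])
(array([288., 130.]), [[593.1, 24.2], [16.9, 68.5], 89.5])
(array([ 95., 127.]), [[513.6, 25.9], [22.4, 71.4], 89.5])
dark [350. 295.] [[639.2, -102.7], [28.2, 63.6], 44.8]
dark [289. 354.] [[587.7, -143.6], [146.2, 468.1], 89.7]
dark [284. 218.] [[592.2, -39.7], [39.8, 61.5], 85.6]
dark [119. 207.] [[469.3, -41.9], [46.1, 61.5], 89.4]
dark [ 53. 156.] [[439.4, 2.9], [52.3, 9.4], 8.2]
dark [247. 111.] [[579.2, 21.1], [35.8, 86.5], 89.5]
dark [54. 99.] [[448.2, 40.2], [11.3, 69.8], 82.4]
```

View pics/w8.png

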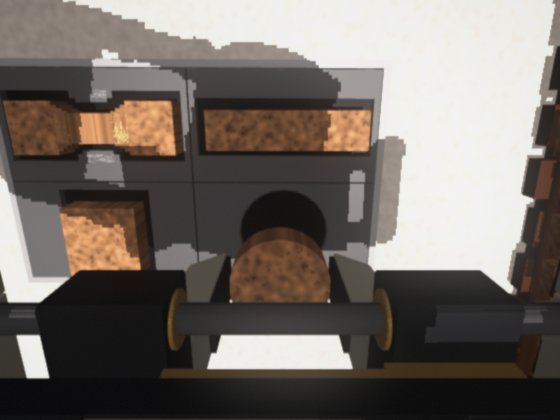

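The disc hangs over the round recess (284,218), about 2 mm off in x and y. I'll lower it.

jog_arm(plan=[[0.025,-0.02,-0.3,0,-0.3],[0.025,-0.02,-0.55,0,-0.3],[0.025,-0.02,-0.75,0,-0.3],[0.025,-0.02,-0.82,0,-0.3],[0.025,-0.02,-0.88,0,-0.3],[0.025,-0.02,-0.88,0,-0.3],[0.025,-0.02,-0.88,0,-0.3]])

```text
time: 24.5
tool_pos: [0.5916, -0.049, 0.0203]
tool_rot: [3.14, 0.0, 1.56]
contact_force: [-0.4, 0.4, 1.1]
opening: 0.0474
grip_force: 20.0
```

jog_arm(plan=[[0,0,0,0,0.35],[0,0,0,0,0.35],[0,0,0,0,0.35],[0,0,0,0,0.35]])

```text
time: 24.9
tool_pos: [0.5911, -0.0493, 0.0197]
tool_rot: [3.141, 0.0, 1.56]
contact_force: [0.2, 0.1, 0.3]
opening: 0.062
grip_force: 0.0
```

jog_arm(plan=[[0,0,0.4,0,0.35],[0,0,0.99,0,0.35],[0,0,0.99,0,0.35]])

```text
time: 25.2
tool_pos: [0.5948, -0.05, 0.105]
tool_rot: [3.13, 0.002, 1.56]
contact_force: [-0.2, 0.3, 0.5]
opening: 0.0622
grip_force: 0.0
```

jog_arm(plan=[[0,0,0.9,0,0.35],[0,0,0.9,0,0.35],[-0.3,0.9,0.9,0,0.35],[-0.3,0.9,0.9,0,0.35],[-0.3,0.9,0.9,0,0.35]])

```text
time: 25.7
tool_pos: [0.5659, 0.0257, 0.171]
tool_rot: [-3.141, -0.001, 1.563]
contact_force: [-0.4, 0.4, -0.5]
opening: 0.0623
grip_force: 0.0
```

jog_arm(plan=[[-0.4,0.9,0.3,0,0.35],[-0.4,0.9,0.3,0,0.35],[-0.4,0.9,0.3,0,0.35]])

```text
time: 26.0
tool_pos: [0.5346, 0.0972, 0.1961]
tool_rot: [3.14, -0.001, 1.563]
contact_force: [0.2, 0.2, -0.2]
opening: 0.062
grip_force: 0.0
```

jog_arm(plan=[[-0.4,0.9,0,0,0.35],[-0.4,0.9,0,0,0.35],[-0.4,0.9,0,0,0.35],[-0.4,0.9,0,0,0.35],[-0.4,0.9,0,0,0.35]])

```text
time: 26.5
tool_pos: [0.5038, 0.1655, 0.1945]
tool_rot: [3.141, 0.001, 1.559]
contact_force: [-0.6, 0.4, -0.0]
opening: 0.062
grip_force: 0.0
```

```bash
python3 - <<'E'
from h import *
t=cams.read_camera("top");ct=cams.calibration("top")
for p in pieces(ct,t,.026,60):
    if p[0][1]>120 and p[0][0]>255:print("top",p)
a=cv2.resize(t[130:270,250:470],None,fx=3.6,fy=3.6);cv2.imwrite("pics/f.png",a)
E
```

```text
top (array([447., 236.]), [[452.1, -335.6], [48.2, 48.5], 64.8])
top (array([317., 223.]), [[469.0, -51.7], [50.9, 48.4], 0.3])
top (array([283., 220.]), [[473.5, 22.6], [33.2, 102.0], 89.5])
top (array([317., 169.]), [[590.5, -51.7], [46.6, 47.1], 0.8])
top (array([384., 166.]), [[604.4, -201.6], [23.9, 70.7], 73.9])
top (array([285., 167.]), [[592.3, 20.3], [25.9, 100.6], 89.7])
```

View pics/f.png

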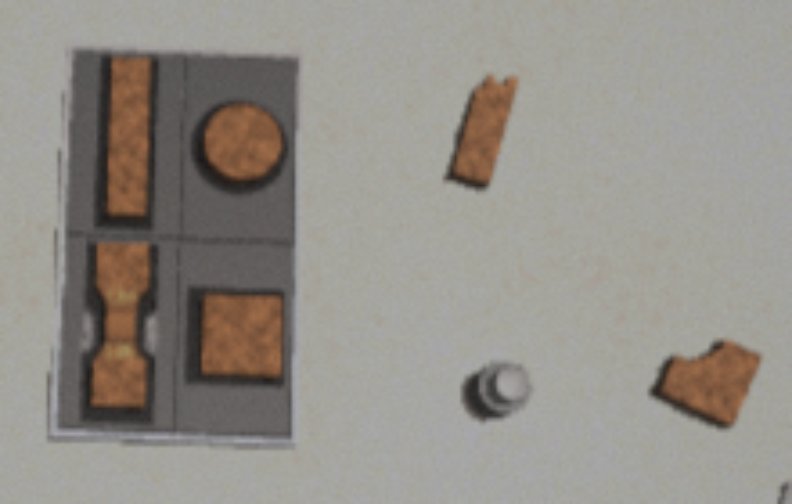

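The final picture shows all four specimens seated: bar (128,135), disc (243,142), dog-bone (120,325) and square (242,335). The snapped bar and chipped square have not moved, and the lowering forces showed no rim contact.

```bash
python3 -c "
from cell import ticket;print(ticket.hand_in())"
```

```text
the job is handed in; nothing more can be done
None
```

The job is handed in at about 27 s of the 106 s allowed: the bar, dog-bone, square and disc each lie in their matching recess, and the snapped bar and chipped square were left where they were.

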